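# Park the capillary rack behind the guard post

### The job

Park the long blue capillary rack in the aluminium rail bay: only by pushing it along the bench with the fingers, work its left end in behind the steel post and then bring the other end round, until the whole rack lies inside the bay, flat along the back rail. The capillaries stand loose in it, so never lift, carry or tip the rack, leave the bottles and the tape roll as they are, and finish with the hand clear.

Things in the scene. Friction and masses are not known exactly. Their poses are not given: they have to be found in the camera images.
- bay: Fixed aluminium guide: three rails 30 mm high, 12 mm thick, no floor, open to its -x side (the robot). Origin on the bench, mid-length at the back rail's inner face; +x goes out through the back rail, +y left along it. End rails' inner faces at y = +105 and -105 mm; the left one (+y) runs forward to x = -87 mm, the right one only to x = -45 mm.
- post: Fixed upright steel post, 16 mm diameter, 60 mm high, with a black band, in front of the bay's left half. Origin on the bench on its axis, 92 to 96 mm in front of the back rail and 52 to 62 mm left of the bay's middle: too little room for the rack to enter parallel, so it goes in slanted, left end first. The 1 mm disc at its foot is no obstacle.
- rack: Loose long blue rack, 50 x 170 mm, walls 40 mm high, 0.1 to 0.21 kg, its white capillaries up to 79 mm high. Origin at the centre of its underside, z up, long axis y; +y end starts at the left. Long sides at x = +-25, ends at y = +-85 mm. Starts outside, in front of the bay's right half, within 0.3 rad of the back rail. Slides with friction, stops when not pushed.
- bottle: Loose small brown bottle with black cap, 48 mm diameter, 96 mm high, a bystander; origin at the centre of its underside.
- tape: Loose roll of pale tape lying flat, 74 mm diameter, 18 mm high, a bystander; origin at the centre of its underside.
- dye: Loose small white bottle with yellow cap, 42 mm diameter, 84 mm high, a bystander; origin at the centre of its underside.
Mind the look-alikes: they are no part of the job. What is meant by the rack is not orange, and is the larger of those in its own colour.

How it is judged:
By the outcome, as a careful person would: the job done as asked, in the order asked, and still so for the second after the job is handed in, with the robot touching nothing.
It also fails if it takes over 72 s, if anything falls off the work surface, if the arm or the gripper's body presses on something with over 40 N, if the wrist force passes 120 N, or if a joint passes its speed limit or range.

### The arm

A 7-joint arm with a two-finger parallel gripper is mounted at the origin on a cart in front of the work surface, level with it; the furniture and walls round the work are solid. World frame = base frame: x ahead of the robot, y to its left, z up, the work surface at z = 0. Lengths are in mm, angles in rad, forces in N, time in s.
With the tool pointing down it reaches from about 400 to 875 mm from the base axis. Payload 4.4 kg.
Tool frame: the origin (TCP) lies at the very end of the fingers, on their centre line; the grasp point (between the pads) lies 19 mm behind it (ctrl.grasp_offset is the distance from the TCP to the grasp point, in mm); z points along the fingers, y is the line along which they close (so a half turn about z gives the same grasp; the last joint's range is limited). The gripper opens to 85 mm and grips with 20 to 120 N. Pads are 22 mm wide; open, the fingers measure 114 mm over their backs; the gripper's body (76 mm by 85 mm) begins 54 mm behind the grasp point. The pads swing forward as they close: fully open they stand 13 mm farther back than shut.
Start: joints at [-1.323, 0.628, 0.038, 1.517, -0.027, 0.996, -0.02], TCP at [200.615, 618.281, 231.313] pointing down, gripper open.
Joint ranges: [-3.06, 3.06], [-0.37, 2.12], [-1.25, 1.32], [0.18, 2.47], [-1.1, 4.24], [0.23, 1.98], [-2.94, 2.94]. Speed limits (rad/s): [2.57, 2.57, 3.14, 3.14, 3.14, 3.14, 3.14].

### API

Orientations are given as [roll, pitch, yaw] about the fixed x, y, z axes, in that order (R = Rz(yaw) Ry(pitch) Rx(roll)).
In Python, from cell import status, cams, ctrl gives the robot as it stands.
- The arm moves only by the tool move_arm, never from a script. Its argument "plan" is a list of rows, each a list of 3 entries, a list of its own where there are three numbers: the shift along the world's x, y, z in mm, then the turn, a rotation vector about the world's x, y, z in degrees, then the opening, from 0 (shut) to 1 (fully open). In form: [[[x, y, z], [wx, wy, wz], gripper], ...]. A call has 1 to 10 rows; each row shifts and turns the commanded pose from where the row before left it; what a row does not reach is not made up. A row lasts 1/8 s, in which the tool goes at most 62.5 mm and 10.7 degrees, less where a joint would pass 70% of its speed; a pose out of reach is approached as far as the arm can. A call with a gripper value outside its range is refused whole. The fingers move at their own pace and stop on an object; the grip force is fixed at half the most. Time passes only in rows, so rows that do not move let the fingers close. It gives the time, the measured TCP pose, the force, the opening and the grip force at its end, in the units of the state.
- status.read_state(): the state, without advancing time (a new reading comes with each control period).
- cams.get_image(name): name is "scene" or "top" or "wrist"; returns the picture (480x640x3 uint8, blue, green, red); there is no depth.
- cams.camera_params(name): a dict with "K" (3x3 intrinsics, pixels), "k1" (the pictures are not rectified: a ray, as slopes to the right and down, at radius r is drawn at 1 + k1 r^2 times it, then the intrinsics apply), "pose" (4x4, takes a point from camera to world coordinates); the wrist camera has in their place "tool_from_camera" (4x4, takes a point from camera to tool coordinates, whose origin is the TCP and whose axes are the flange's). Camera axes: x right, y down, z forward; pixel columns grow to the right and rows downward; lengths in mm; the calibration is good to about 2 mm. A picture is of the moment at which its call begins: read the wrist's pose just before it. camera_params takes no time and is no camera call.
- ctrl.finish_job(): hands the job in; it is judged then, once.
The state is a dict: "clock": time; "qpos": joint angles; "qd": joint speeds; "tau": joint torques, N m; "eef_pos": TCP position; "tool_rot": TCP orientation; "force": force on the tool from outside, world axes, zero at the start; "torque": the same for the moment, N m; "width": finger opening in mm; "gripper_force": force on a finger pad.
Only numpy, scipy, OpenCV 4.12 (cv2) and the standard library are available. Lean on these libraries where they do the work, as an engineer would, in place of code of your own. Each camera call takes 0.05 s, during which the arm holds its last target. There are 200 camera calls.

## Working session

There is one attempt and no reset: what is moved stays moved. The work goes in short steps, Python scripts to look and compute and a tool call to move; the robot and the scene stay as the last step left them, time stands still between calls to the robot, and variables do not carry over. Pictures are saved under pics/ and viewed, at most 10 in all, crops included, and the job is handed in when it is done.

Besides the shell and the picture viewer there is one more tool, called after "Call:" in YAML: its name, and indented under it one key for each argument. move_arm: Moves the arm, as the interface text tells. Its arguments: {"type":"object","properties":{"plan":{"type":"array","items":{"type":"array"}}},"required":["plan"]}

```bash
mkdir -p pics; ls; cat > h.py <<'E'
import numpy as np, cv2
from cell import status, cams, ctrl
def shot(n,f=None):
    im=cams.get_image(n)
    if f: cv2.imwrite('pics/'+f,im)
    return im
def cast(n,px,z=0.):
    p=cams.camera_params(n);K=np.array(p['K']);T=np.array(p['pose'])
    px=np.atleast_2d(np.array(px,float))
    d=np.stack([(px[:,0]-K[0,2])/K[0,0],(px[:,1]-K[1,2])/K[1,1]],1)
    u=d.copy()
    for _ in range(20): u=d/(1+p['k1']*(u**2).sum(1,keepdims=True))
    r=np.c_[u,np.ones(len(u))]@T[:3,:3].T
    o=T[:3,3]
    return (o+r*((z-o[2])/r[:,2])[:,None])[:,:2]
def proj(n,P):
    p=cams.camera_params(n);K=np.array(p['K']);T=np.array(p['pose'])
    c=(np.atleast_2d(P)-T[:3,3])@T[:3,:3]; u=c[:,:2]/c[:,2:]
    u=u*(1+p['k1']*(u**2).sum(1,keepdims=True))
    return u@K[:2,:2].T+K[:2,2]
E
python3 - <<'E'
from h import *
shot('top','t0.png');shot('scene','s0.png')
for n in('top','scene'):print(cams.camera_params(n))
print(status.read_state())
E
```

```text
pics
{'K': array([[606.00852229,   0.        , 322.45408771],
       [  0.        , 606.00852229, 236.63515944],
       [  0.        ,   0.        ,   1.        ]]), 'k1': 0.016980731740306083, 'pose': array([[ 2.51594486e-02, -9.77682358e-01,  2.08576628e-01,
         2.05293830e+02],
       [-9.99683321e-01, -2.47119534e-02,  4.75144453e-03,
        -4.01547673e+01],
       [ 5.08932430e-04, -2.08630120e-01, -9.77994486e-01,
         1.49433750e+03],
       [ 0.00000000e+00,  0.00000000e+00,  0.00000000e+00,
         1.00000000e+00]])}
{'K': array([[456.8096858 ,   0.        , 321.07553941],
       [  0.        , 456.8096858 , 232.98993182],
       [  0.        ,   0.        ,   1.        ]]), 'k1': -0.01647542963646623, 'pose': array([[ 6.89428609e-01, -4.04455859e-01,  6.00919006e-01,
        -2.11332644e+02],
       [-7.24000262e-01, -3.58856838e-01,  5.89105585e-01,
        -7.55282487e+02],
       [-2.26233107e-02, -8.41211762e-01, -5.40232319e-01,
         6.70872181e+02],
       [ 0.00000000e+00,  0.00000000e+00,  0.00000000e+00,
         1.00000000e+00]])}
{'clock': 0.1, 'qpos': array([-1.32280716,  0.62928243,  0.03844596,  1.51829143, -0.02702194,
        0.99629586, -0.01998645]), 'qd': array([ 0.00027996, -0.00266526,  0.000216  , -0.00251616,  0.00108923,
       -0.00034082, -0.00040071]), 'tau': array([ 2.43290458e-03, -5.64536512e+01,  1.23023909e+00, -1.93972993e+01,
        1.12603160e-02,  5.52285783e-03,  1.30794200e-05]), 'eef_pos': array([200.42093575, 617.72490001, 230.4549104 ]), 'tool_rot': array([-3.13983335e+00,  2.19389919e-06,  2.82780360e+00]), 'force': array([-0.01282042,  0.17003711, -0.04709017]), 'torque': array([-0.03647235,  0.00678679, -0.06523497]), 'gripper_force': 0.0, 'width': 85.40732965624039}
```

View pics/t0.png

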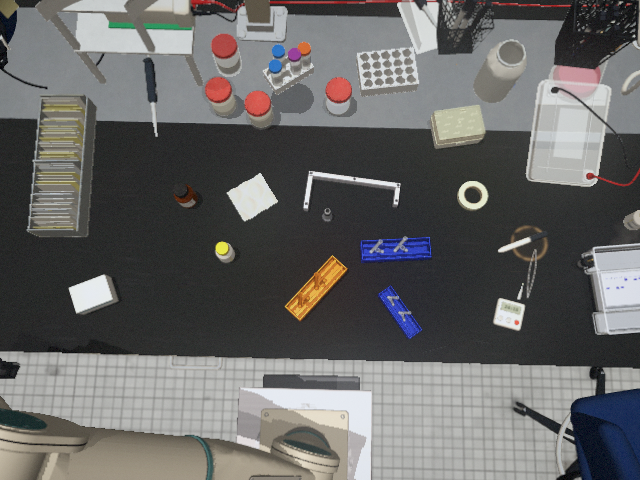

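View pics/s0.png

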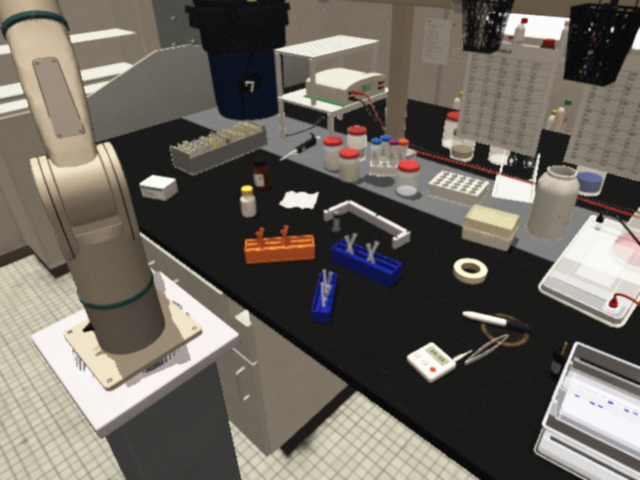

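The top view shows two blue racks, a long one at (396,248) and a shorter one at (400,312), plus an orange one at (317,288). The rack meant is the long blue one at (396,248): it is blue, the larger of the two, and stands in front of the bay's right half. The bay is at (352,190), the post at (327,214), the tape at (473,195), the brown bottle at (185,195) and the dye at (225,252).

```bash
cat >> h.py <<'E'
def rack(im,n='top',z=40.,near=None):
    hsv=cv2.cvtColor(im,cv2.COLOR_BGR2HSV)
    m=cv2.inRange(hsv,(110,120,40),(130,255,255))
    m=cv2.morphologyEx(m,cv2.MORPH_CLOSE,np.ones((5,5)))
    cs,_=cv2.findContours(m,cv2.RETR_EXTERNAL,cv2.CHAIN_APPROX_NONE)
    out=[]
    for c in cs:
        if cv2.contourArea(c)<150: continue
        g=cast(n,c[:,0],z).astype(np.float32)
        out.append((cv2.minAreaRect(g),cv2.contourArea(c),c[:,0].mean(0)))
    return out
E
python3 - <<'E'
from h import *
im=cv2.imread('pics/t0.png')
for o in rack(im):print(o)
cv2.imwrite('pics/c0.png',cv2.resize(im[140:350,270:470],None,fx=2.85,fy=2.85,interpolation=cv2.INTER_CUBIC))
# bay white mask
g=im.min(2);m=(g>140).astype(np.uint8)*255;m[:, :295]=0;m[:,410:]=0;m[:160]=0;m[215:]=0
c=max(cv2.findContours(m,cv2.RETR_EXTERNAL,cv2.CHAIN_APPROX_NONE)[0],key=cv2.contourArea)[:,0]
w=cast('top',c,30);print(cv2.minAreaRect(w.astype(np.float32)))
print('corners',cv2.approxPolyDP(c,3,True)[:,0].tolist())
print(cast('top',cv2.approxPolyDP(c,3,True)[:,0],30).round())
E
```

```text
(((24.783496856689453, -628.4905395507812), (110.80350494384766, 22.503231048583984), 15.770024299621582), 273.5, array([581.14678899, 455.97247706]))
(((78.97377014160156, -689.6251220703125), (154.46405029296875, 202.57138061523438), 84.98027038574219), 3505.0, array([611.36227545, 429.28443114]))
(((336.3477783203125, -220.86807250976562), (130.45343017578125, 42.38648223876953), 35.654335021972656), 901.0, array([399.21311475, 312.33606557]))
(((487.74285888671875, -211.7154541015625), (57.162864685058594, 172.5607147216797), 4.429765224456787), 1515.0, array([395.06666667, 249.52222222]))
((625.4395751953125, -103.5787582397461), (233.00189208984375, 99.1561508178711), 83.2761459350586)
corners [[303, 207], [307, 208], [313, 175], [394, 186], [394, 204], [400, 184], [309, 171]]
[[ 592.   17.]
 [ 590.    7.]
 [ 676.   -5.]
 [ 652. -210.]
 [ 605. -210.]
 [ 658. -225.]
 [ 686.    5.]]
```

View pics/c0.png

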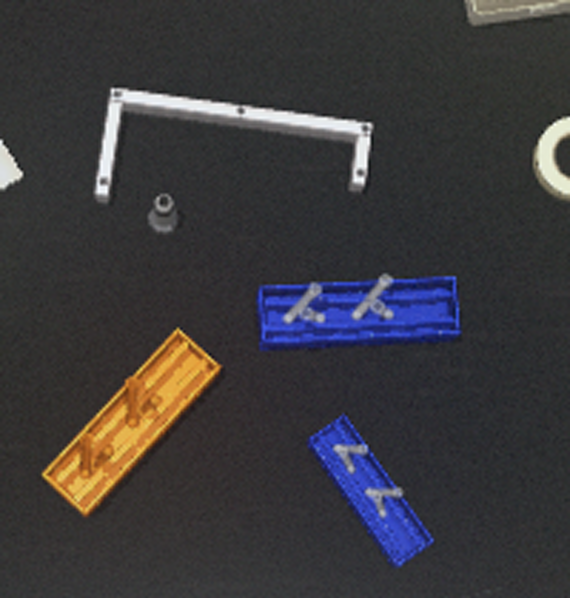

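The crop confirms the long blue rack: wide, with white capillaries at about (305,305) and (375,300). The shorter blue one and the orange one are look-alikes. I'll move over on an arc and look with the wrist camera.

Call:
move_arm:
  plan:
    - [[33,-50,5],[0,0,0],1]
    - [[33,-50,5],[0,0,0],1]
    - [[33,-50,5],[0,0,0],1]
    - [[33,-50,5],[0,0,0],1]
    - [[33,-50,5],[0,0,0],1]
    - [[33,-50,5],[0,0,0],1]
    - [[33,-50,5],[0,0,0],1]
    - [[33,-50,5],[0,0,0],1]
    - [[33,-50,5],[0,0,0],1]

```text
clock: 1.23
eef_pos: [498.3, 166.6, 276.4]
tool_rot: [3.142, -0.0, 2.828]
force: [0.5, 1.1, -1.0]
width: 85.6
gripper_force: 0.0
```

Call:
move_arm:
  plan:
    - [[0,-55,0],[0,0,0],1]
    - [[0,-55,0],[0,0,0],1]
    - [[0,-55,0],[0,0,0],1]
    - [[0,-55,0],[0,0,0],1]
    - [[0,-50,0],[0,0,0],1]
    - [[0,-50,0],[0,0,0],1]

```text
clock: 1.98
eef_pos: [497.2, -153.2, 276.1]
tool_rot: [3.141, -0.0, 2.828]
force: [0.6, -0.8, -0.1]
width: 85.6
gripper_force: 0.0
```

```bash
python3 - <<'E'
from h import *
s=status.read_state();print(s['clock'],s['qpos'].round(2),s['eef_pos'].round(1),s['tool_rot'].round(3),s['force'].round(2))
shot('wrist','w1.png');print(cams.camera_params('wrist'))
E
```

```text
1.975 [ 0.12  0.39  0.17  1.82 -0.08  0.93  1.59] [ 497.2 -153.2  276.1] [ 3.141 -0.     2.828] [ 0.55 -0.82 -0.12]
{'K': array([[351.79793686,   0.        , 317.366106  ],
       [  0.        , 351.79793686, 236.19434123],
       [  0.        ,   0.        ,   1.        ]]), 'k1': -0.05859185913916971, 'tool_from_camera': array([[ 3.09772658e-04, -9.63024058e-01, -2.69415234e-01,
         6.73489031e+01],
       [ 9.99999313e-01,  6.02828166e-04, -1.00501214e-03,
         8.50236255e-01],
       [ 1.13026196e-03, -2.69414738e-01,  9.63023583e-01,
        -1.43038940e+02],
       [ 0.00000000e+00,  0.00000000e+00,  0.00000000e+00,
         1.00000000e+00]])}
```

View pics/w1.png

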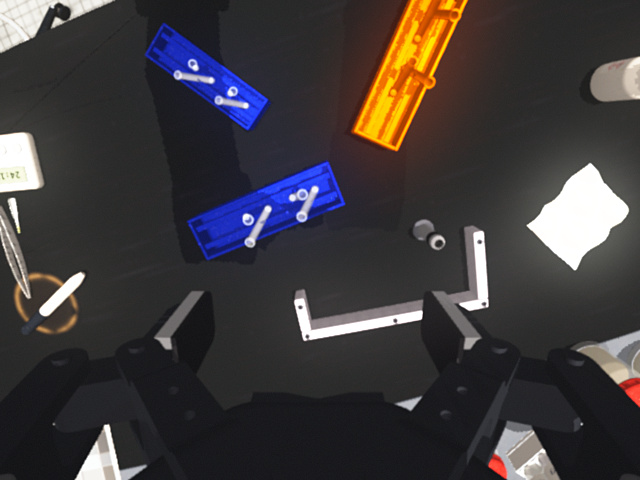

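The wrist view shows the rack at (266,210), the post's top at (436,241) with its foot at (423,232), and the bay with back-rail dots at (484,303), (395,321) and (307,336). The smaller blue rack is at (207,78).

```bash
cat >> h.py <<'E'
from scipy.spatial.transform import Rotation as Ro
_cp=cams.camera_params
def wristpose(s):
    T=np.eye(4);T[:3,:3]=Ro.from_euler('xyz',s['tool_rot']).as_matrix();T[:3,3]=s['eef_pos']
    return T@np.array(_cp('wrist')['tool_from_camera'])
def setw(s):
    def f(n):
        p=dict(_cp(n))
        if n=='wrist': p['pose']=wristpose(s)
        return p
    cams.camera_params=f
E
python3 - <<'E'
from h import *
s=status.read_state();
class C: pass
try: setw(s)
except Exception as e: print(e)
im=cv2.imread('pics/w1.png')
d=cast('wrist',[(484,303),(395,321),(307,336),(480,241),(299,303)],30);print('dots',d.round(1))
print('post top',cast('wrist',[(436,242)],60),'top cam',cast('top',[(327,210.5)],60))
for o in rack(im,'wrist'):print(o[0],o[2])
for o in rack(im,'wrist',0):print(o[0],o[2])
E
```

```text
dots [[ 681.6   -9.1]
 [ 669.9 -119.9]
 [ 655.4 -230.3]
 [ 601.2    1.4]
 [ 609.  -224.7]]
post top [[574.12327362 -55.21183854]] top cam [[576.72642921 -42.64396681]]
((488.17755126953125, -222.64309692382812), (54.54621505737305, 172.92828369140625), 3.967961311340332) [273.31471136 209.33705773]
((340.3955078125, -228.32420349121094), (132.24197387695312, 39.406776428222656), 35.03243637084961) [204.15449438  76.93539326]
((494.0312194824219, -231.45751953125), (60.2989387512207, 191.16619873046875), 3.9679577350616455) [273.31471136 209.33705773]
((330.66326904296875, -237.73779296875), (146.18890380859375, 43.562835693359375), 35.03243637084961) [204.15449438  76.93539326]
```

```bash
python3 - <<'E'
from h import *
s=status.read_state();setw(s);print(s['eef_pos'],s['qd'].round(3))
im=shot('wrist');cv2.imwrite('pics/w2.png',im)
print(status.read_state()['eef_pos'])
for o in rack(im,'wrist'):print(o[0],o[2])
t=shot('top','t2.png')
for o in rack(t):print(o[0],o[2])
# fixed cam check: tool tip in top
print(proj('top',[s['eef_pos']]))
E
```

```text
[ 496.28022938 -162.18967222  276.38592169] [-0.048 -0.02   0.013  0.032  0.015 -0.004 -0.152]
[ 496.35308864 -158.785937    276.23580845]
((489.3785095214844, -211.81500244140625), (54.42379379272461, 172.13710021972656), 4.299595832824707) [282.80783582 207.11380597]
((341.7918701171875, -219.2935791015625), (131.30215454101562, 39.4490852355957), 35.530643463134766) [212.88547486  75.31843575]
((22.387367248535156, -636.1141967773438), (100.29786682128906, 22.713159561157227), 6.155435085296631) [581.80582524 457.45631068]
((78.97377014160156, -689.6251220703125), (154.46405029296875, 202.57138061523438), 84.98027038574219) [613.46557377 429.27540984]
((321.8974609375, -231.47813415527344), (92.85515594482422, 40.18268585205078), 36.14507293701172) [404.27083333 318.45833333]
((492.7394104003906, -270.085693359375), (54.52471923828125, 53.68314743041992), 4.925582408905029) [420.91891892 248.58108108]
[[384.79621683 223.3744008 ]]
```

View pics/t2.png

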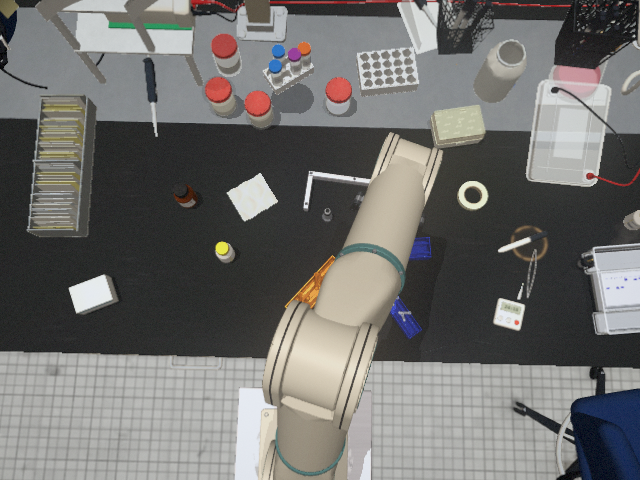

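The arm sways after stopping, and that explains the wrist offset; once settled, the wrist and top views agree. In this view the arm hides most of the rack. The bay's origin is about (662.5,-109) at yaw -6.8°, and the rack is at about (491,-212) at yaw 4.3°. I'll go down behind its near side with the fingers open.

Call:
move_arm:
  plan:
    - [[-8,-8,-25],[0,0,4],1]
    - [[-12,-14,-50],[0,0,6],1]
    - [[-14,-16,-50],[0,0,6],1]
    - [[-12,-14,-40],[0,0,4.3],1]
    - [[-8,-8,-30],[0,0,2],1]
    - [[-2,-3,-25],[0,0,0],1]
    - [[0,0,-20],[0,0,0],1]
    - [[0,0,-15],[0,0,0],1]
    - [[0,0,-8],[0,0,0],1]
    - [[0,0,0],[0,0,0],1]

```text
clock: 3.38
eef_pos: [441.7, -214.2, 13.1]
tool_rot: [3.141, -0.0, -3.066]
force: [0.1, -0.6, 0.8]
width: 85.3
gripper_force: 0.0
```

```bash
python3 - <<'E'
from h import *
s=status.read_state();setw(s);print(s['eef_pos'],s['tool_rot'],s['qpos'].round(2),s['force'])
im=shot('wrist','w3.png')
for o in rack(im,'wrist'):print(o[0],o[2])
E
```

```text
[ 441.66148764 -214.20372703   13.10007575] [ 3.14111478e+00 -4.31611078e-04 -3.06555394e+00] [ 0.38  0.78  0.01  2.11 -0.04  0.25  2.08] [ 0.10223441 -0.55314776  0.77233491]
((507.5938720703125, -289.8162841796875), (28.296527862548828, 11.048154830932617), 4.463036060333252) [128.66141732 446.53543307]
((494.7309875488281, -129.79322814941406), (28.245344161987305, 8.280564308166504), 2.516970157623291) [503.47457627 446.27118644]
((461.6151123046875, -212.33486938476562), (37.89710235595703, 95.43260192871094), 4.779803276062012) [319.82020548 365.41267123]
((346.8413391113281, -216.3279266357422), (33.21072006225586, 10.278814315795898), 32.13336181640625) [335.37234043  43.68439716]
((359.09197998046875, -211.44036865234375), (77.9104995727539, 39.86106491088867), 35.64189529418945) [357.75912409 108.26926196]
```

View pics/w3.png

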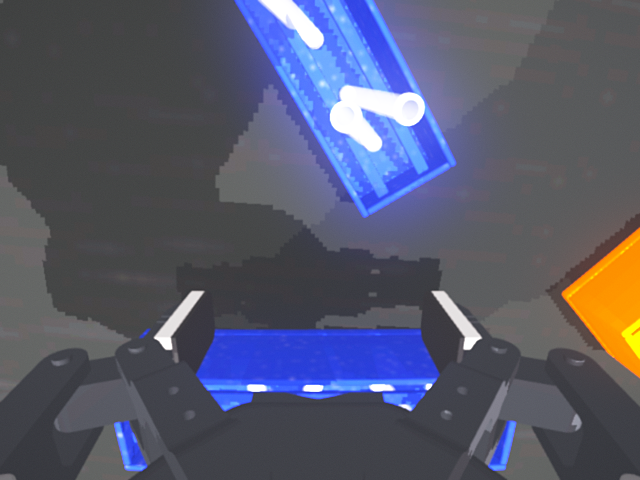

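The wrist view shows the rack centred between the open fingers, its near side at row 330 to 385, about 14 mm ahead. Next I'll work out the arc push that turns the rack about its right end.

```bash
cat >> h.py <<'E'
O=np.array([662.5,-109.]);BY=-6.8
def nu(deg):
    t=np.radians(deg);return np.array([np.cos(t),np.sin(t)]),np.array([-np.sin(t),np.cos(t)])
def b2w(p): n,u=nu(BY);return O+p[0]*n+p[1]*u
def w2b(p): n,u=nu(BY);d=np.array(p)-O;return np.array([d@n,d@u])
def rows(w):  # w: list of (x,y,yaw)
    w=np.array(w);d=np.diff(w,axis=0);acc=np.zeros(3);o=[]
    for i in range(len(d)):
        r=np.round(w[i+1]-w[0]-acc,1);acc+=r;o.append([[r[0],r[1],0],[0,0,r[2]]])
    return o
E
python3 - <<'E'
from h import *
c0=np.array([491.5,-212.]);y0=4.3
n,u=nu(y0);Q=c0+4*n-85*u
w=[(441.7,-214.2,4.35)]
for g in(44,37):
    w.append((*(c0-g*n),y0))
for i in range(1,17):
    y=y0-31*i/16;n,u=nu(y)
    w.append((*(Q+2*n*i/16+85*u-36*n),y))
for r in rows(w):print(r)
print(w[-1],w2b(w[-1][:2]))
E
```

```text
[[np.float64(5.9), np.float64(-1.1), 0], [0, 0, np.float64(-0.0)]]
[[np.float64(7.0), np.float64(0.5), 0], [0, 0, np.float64(-0.0)]]
[[np.float64(7.9), np.float64(1.8), 0], [0, 0, np.float64(-2.0)]]
[[np.float64(3.0), np.float64(1.3), 0], [0, 0, np.float64(-1.9)]]
[[np.float64(3.0), np.float64(1.1), 0], [0, 0, np.float64(-2.0)]]
[[np.float64(3.0), np.float64(1.1), 0], [0, 0, np.float64(-1.9)]]
[[np.float64(3.1), np.float64(1.0), 0], [0, 0, np.float64(-1.9)]]
[[np.float64(3.1), np.float64(0.8), 0], [0, 0, np.float64(-2.0)]]
[[np.float64(3.2), np.float64(0.8), 0], [0, 0, np.float64(-1.9)]]
[[np.float64(3.1), np.float64(0.6), 0], [0, 0, np.float64(-1.9)]]
[[np.float64(3.2), np.float64(0.5), 0], [0, 0, np.float64(-2.0)]]
[[np.float64(3.2), np.float64(0.5), 0], [0, 0, np.float64(-1.9)]]
[[np.float64(3.2), np.float64(0.3), 0], [0, 0, np.float64(-2.0)]]
[[np.float64(3.2), np.float64(0.1), 0], [0, 0, np.float64(-1.9)]]
[[np.float64(3.3), np.float64(0.1), 0], [0, 0, np.float64(-1.9)]]
[[np.float64(3.2), np.float64(-0.0), 0], [0, 0, np.float64(-2.0)]]
[[np.float64(3.2), np.float64(-0.2), 0], [0, 0, np.float64(-1.9)]]
[[np.float64(3.2), np.float64(-0.2), 0], [0, 0, np.float64(-2.0)]]
(np.float64(509.67941999354304), np.float64(-205.24740748152283), -26.7) [-140.34948989 -113.66491899]
```

Call:
move_arm:
  plan:
    - [[6,-1,0],[0,0,0],1]
    - [[7,0.5,0],[0,0,0],1]
    - [[5,1.2,0],[0,0,-2],1]
    - [[5,1.8,0],[0,0,-2],1]
    - [[4,1.1,0],[0,0,-2],1]
    - [[3,1.1,0],[0,0,-2],1]
    - [[3,1,0],[0,0,-2],1]
    - [[3,0.8,0],[0,0,-2],1]
    - [[3.2,0.8,0],[0,0,-2],1]
    - [[3.2,0.6,0],[0,0,-2],1]

```text
clock: 4.68
eef_pos: [484.3, -206.7, 13.3]
tool_rot: [3.142, 0.0, 2.935]
force: [-1.8, -0.4, 0.2]
width: 85.3
gripper_force: 0.6
```

Call:
move_arm:
  plan:
    - [[3.2,0.5,0],[0,0,-2],1]
    - [[3.2,0.4,0],[0,0,-2],1]
    - [[3.2,0.3,0],[0,0,-2],1]
    - [[3.2,0.2,0],[0,0,-2],1]
    - [[3.2,0.1,0],[0,0,-2],1]
    - [[3.2,0,0],[0,0,-2],1]
    - [[3.2,-0.2,0],[0,0,-2],1]
    - [[2,-0.2,0],[0,0,-1],1]
    - [[0,0,0],[0,0,0],1]

```text
clock: 5.8
eef_pos: [508.8, -205.8, 13.3]
tool_rot: [-3.142, 0.001, 2.676]
force: [-0.2, 0.0, 1.1]
width: 85.4
gripper_force: 0.1
```

```bash
python3 - <<'E'
from h import *
s=status.read_state();setw(s);print(s['clock'],s['eef_pos'],s['tool_rot'],s['qpos'].round(2),s['force'])
im=shot('scene','s3.png')
E
```

```text
5.8 [ 508.82132225 -205.84707204   13.33468343] [-3.14154039e+00  6.75980742e-04  2.67565295e+00] [ 0.24  0.82  0.15  1.95 -0.29  0.38  1.71] [-0.17349253  0.02714681  1.12500466]
```

View pics/s3.png

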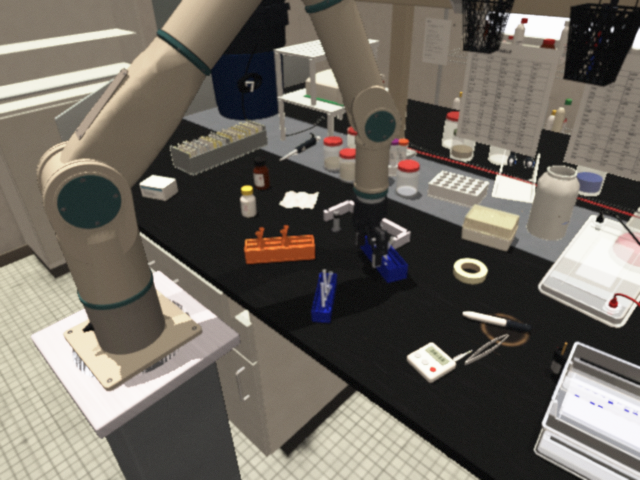

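The scene view shows the rack at (385,255) turned with its left end toward the bay, the post still clear of it, and the bystanders where they were. Now I'll lift clear and go round to the rack's right end with the fingers nearly shut.

Call:
move_arm:
  plan:
    - [[-12,6,0],[0,0,0],1]
    - [[-5,2,30],[0,0,-5],1]
    - [[0,0,45],[0,0,-10],0.15]
    - [[0,-15,25],[0,0,-10],0.15]
    - [[0,-25,0],[0,0,-10],0.15]
    - [[0,-30,0],[0,0,-10],0.15]
    - [[0,-25,0],[0,0,-10],0.15]
    - [[0,-18,0],[0,0,-10],0.15]
    - [[0,-10,0],[0,0,-10],0.15]
    - [[0,0,0],[0,0,-10],0.15]

```text
clock: 7.1
eef_pos: [490.2, -321.5, 113.2]
tool_rot: [-3.141, 0.0, 1.184]
force: [0.2, 0.2, -0.3]
width: 12.6
gripper_force: 0.0
```

Call:
move_arm:
  plan:
    - [[0,0,0],[0,0,-5],0.15]
    - [[0,0,0],[0,0,0],0.15]
    - [[0,0,0],[0,0,0],0.15]

```text
clock: 7.48
eef_pos: [491.0, -320.4, 113.2]
tool_rot: [-3.141, -0.0, 1.106]
force: [0.0, -0.1, 0.4]
width: 13.0
gripper_force: 0.0
```

```bash
python3 - <<'E'
from h import *
s=status.read_state();setw(s);print(s['clock'],s['eef_pos'],s['tool_rot'],s['qpos'].round(2),s['qd'].round(2),s['width'])
im=shot('wrist','w4.png')
for o in rack(im,'wrist'):print(o[0],o[2])
t=shot('top','t4.png')
for o in rack(t):print(o[0],o[1],o[2])
im[:, :]=im
cv2.imwrite('pics/wt4.png',np.hstack([cv2.resize(im,None,fx=.62,fy=.62),cv2.resize(t[100:360,200:520],(396,298))]))
E
```

```text
7.475 [ 491.02503319 -320.36306275  113.21031393] [-3.14119403e+00 -3.92974902e-04  1.10642309e+00] [ 0.13  0.79  0.66  1.82 -0.68  0.77  0.69] [ 0.    0.   -0.   -0.01 -0.    0.   -0.  ] 12.977924818093847
((352.3542785644531, -227.25765991210938), (131.70228576660156, 50.25218963623047), 35.52447509765625) [ 59.60639777 208.11543811]
((530.92431640625, -245.0938720703125), (116.82415771484375, 55.8343391418457), 63.43130111694336) [318.91745283  94.68042453]
((24.181053161621094, -633.3798828125), (106.13389587402344, 23.789613723754883), 11.123489379882812) 283.0 [581.54545455 456.23636364]
((72.84933471679688, -697.849853515625), (195.62704467773438, 161.3140411376953), 1.7870230674743652) 3601.5 [611.51032448 430.7020649 ]
((336.4823303222656, -221.47117614746094), (129.19908142089844, 42.1599235534668), 34.970733642578125) 861.5 [399.52066116 312.2231405 ]
```

View pics/wt4.png

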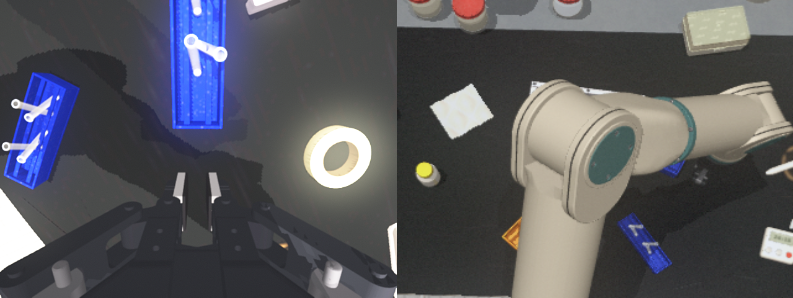

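The combined view shows the wrist image on the left, with the tool square and centred behind the rack's right end, which is at (197,125); the tape is off to the side at (338,157). On the right, the arm hides the bay in the top image. I'll lower the hand and push along the rack's axis.

Call:
move_arm:
  plan:
    - [[0,0,-25],[0,0,0],0.15]
    - [[0,0,-35],[0,0,0],0.15]
    - [[0,0,-25],[0,0,0],0.15]
    - [[0,0,-15],[0,0,0],0.15]
    - [[1.8,3.6,0],[0,0,0],0.15]
    - [[3.4,6.7,0],[0,0,0],0.15]
    - [[3.4,6.7,0],[0,0,0],0.15]
    - [[3.4,6.7,0],[0,0,0],0.15]
    - [[3.4,6.7,0],[0,0,0],0.15]
    - [[3.4,6.7,0],[0,0,0],0.15]

```text
clock: 8.82
eef_pos: [510.5, -283.4, 13.6]
tool_rot: [3.141, 0.0, 1.105]
force: [-0.3, -1.6, 0.9]
width: 12.6
gripper_force: 1.0
```

Call:
move_arm:
  plan:
    - [[3.4,6.7,0],[0,0,0],0.15]
    - [[3.4,6.7,0],[0,0,0],0.15]
    - [[3.4,6.7,0],[0,0,0],0.15]
    - [[3.4,6.7,0],[0,0,0],0.15]
    - [[3.4,6.7,0],[0,0,0],0.15]
    - [[1.8,3.6,0],[0,0,0],0.15]
    - [[0,0,0],[0,0,0],0.15]
    - [[0,0,0],[0,0,0],0.15]

```text
clock: 9.82
eef_pos: [529.0, -246.0, 13.1]
tool_rot: [-3.141, -0.001, 1.105]
force: [0.2, 0.5, -0.2]
width: 13.1
gripper_force: 0.0
```

```bash
python3 - <<'E'
from h import *
s=status.read_state();setw(s);print(s['clock'],s['eef_pos'],s['tool_rot'],s['qpos'].round(2),s['force'])
im=shot('wrist','w5.png')
for o in rack(im,'wrist'):print(o[0],o[2])
sc=shot('scene')
t=shot('top','t5.png')
cv2.imwrite('pics/v5.png',np.hstack([cv2.resize(im,None,fx=.62,fy=.62),cv2.resize(sc[160:310,240:440],(396,298))]))
E
```

```text
9.825 [ 529.00321834 -245.97679797   13.12753645] [-3.14095821e+00 -7.68002146e-04  1.10541904e+00] [ 0.06  0.93  0.54  1.86 -0.83  0.6   0.67] [ 0.1789963   0.52840374 -0.17808635]
((410.0552673339844, -213.2957763671875), (76.19178009033203, 21.08376121520996), 46.29889678955078) [ 16.56880734 359.99082569]
((553.40185546875, -192.28244018554688), (101.5138931274414, 58.12819290161133), 64.37979125976562) [311.37288136 133.99778924]
```

View pics/v5.png

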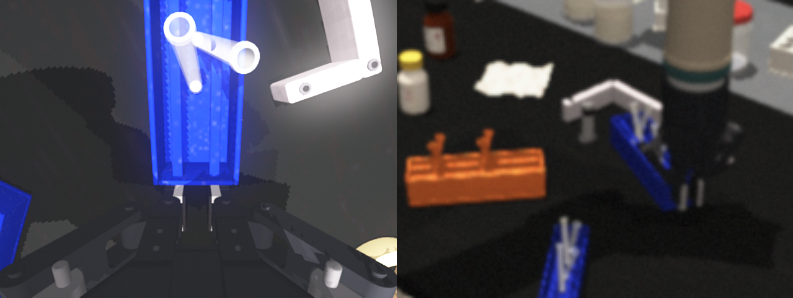

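The wrist image on the left shows the rack still square against the fingers, with its near edge at row 185. The right rail's tip at (280,95) is well clear of it. The scene crop on the right shows the left end heading in behind the post. The rack is at about (-84,-61) in the bay frame and on the planned line, so I'll continue about 61 mm.

Call:
move_arm:
  plan:
    - [[1.8,3.6,0],[0,0,0],0.15]
    - [[3.4,6.7,0],[0,0,0],0.15]
    - [[3.4,6.7,0],[0,0,0],0.15]
    - [[3.4,6.7,0],[0,0,0],0.15]
    - [[3.4,6.7,0],[0,0,0],0.15]
    - [[3.4,6.7,0],[0,0,0],0.15]
    - [[3.4,6.7,0],[0,0,0],0.15]
    - [[3.4,6.7,0],[0,0,0],0.15]
    - [[1.8,3.6,0],[0,0,0],0.15]
    - [[0,0,0],[0,0,0],0.15]

```text
clock: 11.22
eef_pos: [556.7, -191.4, 13.2]
tool_rot: [-3.141, -0.001, 1.106]
force: [0.2, -0.2, -0.2]
width: 12.8
gripper_force: 0.0
```

```bash
python3 - <<'E'
from h import *
s=status.read_state();setw(s);print(s['clock'],s['eef_pos'],s['tool_rot'],s['qpos'].round(2),s['force'])
n,u=nu(np.degrees(s['tool_rot'][2])-90)
c=s['eef_pos'][:2]+96*u;print(c,w2b(c))
im=shot('wrist','w6.png')
for o in rack(im,'wrist'):print(o[0],o[2],w2b(o[0][0]))
E
```

```text
11.225 [ 556.68860869 -191.386739     13.15935669] [-3.14107802e+00 -1.02208828e-03  1.10598736e+00] [-0.05  0.93  0.56  1.85 -0.83  0.61  0.57] [ 0.21440037 -0.21401399 -0.18600081]
[ 599.72080469 -105.57164646] [-62.74350624  -4.02906903]
((422.1432189941406, -169.07260131835938), (39.47798156738281, 17.062768936157227), 5.640436172485352) [ 20.05095541 408.78980892] [-231.5531588   -88.10921777]
((583.5259399414062, -138.069580078125), (99.2034912109375, 50.43561553955078), 63.351768493652344) [313.40555127 129.46491904] [-74.97656404 -38.21593246]
```

The rack is at bay (-63,-4), turned 20°. I'll push it 5 mm more, then back off, lift and go round to its near side.

Call:
move_arm:
  plan:
    - [[1.1,2.3,0],[0,0,0],0.15]
    - [[1.1,2.2,0],[0,0,0],0.15]
    - [[0,0,0],[0,0,0],0.15]
    - [[-6.7,-13.4,0],[0,0,0],0.15]
    - [[0,0,30],[0,0,5],0.15]
    - [[0,0,45],[0,0,10],0.15]
    - [[-1,8,25],[0,0,10],0.5]
    - [[-2,15,0],[0,0,10],0.5]
    - [[-3,20,0],[0,0,10],0.5]
    - [[-3,22,0],[0,0,10],0.5]

```text
clock: 12.52
eef_pos: [542.3, -137.2, 113.6]
tool_rot: [3.142, 0.001, 2.069]
force: [0.1, -0.3, -0.1]
width: 43.1
gripper_force: 0.0
```

Call:
move_arm:
  plan:
    - [[-2,17,0],[0,0,10],0.5]
    - [[-1,10,0],[0,0,10],0.5]
    - [[0,5,0],[0,0,10],0.5]
    - [[0,0,0],[0,0,5],0.5]
    - [[0,0,0],[0,0,0],0.5]
    - [[0,0,0],[0,0,0],0.5]

```text
clock: 13.28
eef_pos: [539.7, -105.2, 113.4]
tool_rot: [-3.141, 0.0, 2.673]
force: [0.2, 0.6, -0.2]
width: 42.5
gripper_force: 0.0
```

```bash
python3 - <<'E'
from h import *
s=status.read_state();setw(s);print(s['clock'],s['eef_pos'],s['tool_rot'],s['qpos'].round(2),s['force'],s['width'])
t=shot('top','t7.png')
for o in rack(t):print(o[0],o[2],w2b(o[0][0]))
im=shot('wrist','w7.png')
for o in rack(im,'wrist'):print(o[0],o[2],w2b(o[0][0]))
E
```

```text
13.275 [ 539.69030381 -105.17126692  113.37236823] [-3.14130302e+00  1.34350236e-04  2.67333846e+00] [-0.03  0.67  0.27  1.91 -0.29  0.6   1.53] [ 0.2399952   0.59407069 -0.22519319] 42.50734143249925
((26.919918060302734, -638.5529174804688), (109.40074920654297, 30.763057708740234), 7.083159923553467) [581.94444444 455.61904762] [-568.40793215 -601.08298565]
((78.31085205078125, -689.5006103515625), (154.630615234375, 203.88116455078125), 84.992431640625) [613.43464052 429.27124183] [-511.34609825 -645.58739687]
((336.4928283691406, -220.7640380859375), (130.09645080566406, 42.38648223876953), 35.65433120727539) [399.23770492 312.32786885] [-310.4805712  -149.57837768]
((595.6585693359375, -97.85799407958984), (169.9677734375, 65.23214721679688), 63.241363525390625) [357.47045455 303.84318182] [-67.69049288   3.14933693]
((371.71722412109375, -195.00057983398438), (84.3335952758789, 39.330230712890625), 35.76624298095703) [51.20839813 68.22550544] [-278.55445687 -119.82544403]
```

Call:
move_arm:
  plan:
    - [[0,0,-25],[0,0,0],0.5]
    - [[0,0,-35],[0,0,0],0.5]
    - [[0,0,-25],[0,0,0],0.5]
    - [[0,0,-15],[0,0,0],0.5]
    - [[0,0,0],[0,0,0],0.5]

```text
clock: 14.0
eef_pos: [539.3, -104.3, 12.6]
tool_rot: [-3.141, -0.002, 2.676]
force: [0.8, 0.8, 1.5]
width: 42.5
gripper_force: 0.0
```

```bash
python3 - <<'E'
from h import *
s=status.read_state();print(s['clock'],s['eef_pos'],s['force'])
c=w2b([602.2,-101.2]);print(c)
n,u=nu(-20);L=c+85*u
def tcp(c,a): n,u=nu(-a);return (*b2w(c-36*n-30*u),BY-a)
w=[(*s['eef_pos'][:2],-26.8)]
a0=tcp(c,20);w.append((.5*(w[0][0]+a0[0]),.5*(w[0][1]+a0[1]),-26.8));w.append(a0)
for a in range(19,-1,-1):
    n,u=nu(-a);w.append(tcp(L-85*u,a))
for r in rows(w):print([float(v) for v in r[0][:2]+r[1][2:]])
print(L-85*u)
E
```

```text
14.0 [ 539.32467121 -104.31583724   12.57846074] [0.81630931 0.83254472 1.52185964]
[-60.79937109   0.60537167]
[8.6, -3.7, 0.0]
[8.6, -3.7, 0.0]
[1.5, -1.5, 1.0]
[1.6, -1.4, 1.0]
[1.6, -1.4, 1.0]
[1.5, -1.4, 1.0]
[1.7, -1.3, 1.0]
[1.6, -1.3, 1.0]
[1.7, -1.3, 1.0]
[1.7, -1.3, 1.0]
[1.7, -1.2, 1.0]
[1.7, -1.2, 1.0]
[1.7, -1.2, 1.0]
[1.8, -1.1, 1.0]
[1.8, -1.1, 1.0]
[1.8, -1.1, 1.0]
[1.8, -1.0, 1.0]
[1.9, -1.0, 1.0]
[1.9, -1.0, 1.0]
[1.8, -1.0, 1.0]
[1.9, -0.9, 1.0]
[1.9, -0.8, 1.0]
[-31.72765891  -4.52075556]
```

Call:
move_arm:
  plan:
    - [[6,-2.6,0],[0,0,0],0.5]
    - [[6,-2.6,0],[0,0,0],0.5]
    - [[5.2,-2.2,0],[0,0,0],0.5]
    - [[3.1,-2.9,0],[0,0,2],0.5]
    - [[3.1,-2.8,0],[0,0,2],0.5]
    - [[3.3,-2.6,0],[0,0,2],0.5]
    - [[3.4,-2.6,0],[0,0,2],0.5]
    - [[3.4,-2.4,0],[0,0,2],0.5]
    - [[3.5,-2.3,0],[0,0,2],0.5]
    - [[0,0,0],[0,0,0],0.5]

```text
clock: 15.25
eef_pos: [577.7, -127.8, 13.3]
tool_rot: [-3.142, 0.001, 2.886]
force: [0.2, -0.0, -0.6]
width: 42.7
gripper_force: 0.0
```

Call:
move_arm:
  plan:
    - [[3.6,-2.2,0],[0,0,2],0.5]
    - [[3.6,-2.1,0],[0,0,2],0.5]
    - [[3.7,-2,0],[0,0,2],0.5]
    - [[3.8,-1.8,0],[0,0,2],0.5]
    - [[0,0,0],[0,0,0],0.5]

```text
clock: 15.88
eef_pos: [592.3, -135.7, 13.4]
tool_rot: [-3.142, 0.001, 3.025]
force: [-0.4, 0.4, -0.2]
width: 42.8
gripper_force: 0.0
```

Call:
move_arm:
  plan:
    - [[1.5,-0.2,0],[0,0,0],0.5]
    - [[1.5,-0.2,0],[0,0,0],0.5]
    - [[1,-0.1,0],[0,0,0],0.5]
    - [[0,0,0],[0,0,0],0.5]

```text
clock: 16.38
eef_pos: [595.7, -135.8, 13.3]
tool_rot: [3.142, 0.0, 3.025]
force: [-1.2, -0.2, -0.3]
width: 42.7
gripper_force: 0.7
```

Call:
move_arm:
  plan:
    - [[1,-0.1,0],[0,0,0],0.5]
    - [[1,-0.1,0],[0,0,0],0.5]
    - [[0,0,0],[0,0,0],0.5]
    - [[0,0,0],[0,0,0],0.5]

```text
clock: 16.88
eef_pos: [596.9, -135.7, 13.2]
tool_rot: [3.141, -0.002, 3.025]
force: [-5.5, 1.6, 3.4]
width: 42.9
gripper_force: 2.5
```

```bash
python3 - <<'E'
from h import *
s=status.read_state();setw(s);print(s['eef_pos'],s['force'],w2b(s['eef_pos'][:2]),s['qpos'].round(2))
im=shot('wrist','w8.png')
for o in rack(im,'wrist'):print(o[0],o[2],w2b(o[0][0]))
E
```

```text
[ 596.86287668 -135.69567624   13.20996494] [-5.51236959  1.61222625  3.42941957] [-62.0145255  -34.27958159] [ 0.1   0.87  0.12  1.77 -0.2   0.51  1.81]
((652.8333129882812, -83.40655517578125), (36.559661865234375, 10.739593505859375), 32.822776794433594) [457.63120567 427.85815603] [-12.62905221  24.26883384]
((634.0884399414062, -193.07827758789062), (7.049023628234863, 21.116130828857422), 76.99645233154297) [189.91011236 417.05617978] [-18.25649745 -86.85087108]
((609.1292114257812, -136.55482482910156), (51.23964309692383, 40.27985382080078), 83.37535095214844) [322.0334728  357.24476987] [-49.73275159 -33.6803038 ]
((590.66064453125, -178.02108764648438), (7.1088948249816895, 21.464698791503906), 38.96015548706055) [202.41509434 322.03773585] [-63.16163143 -77.04162413]
((610.5986328125, -58.423030853271484), (89.3828125, 27.781442642211914), 58.24202346801758) [512.12666667 336.74      ] [-57.52478129  44.07585803]
```

It has made contact (5.5 N) at the expected depth. I'll press slightly more, then back off, lift clear and check.

Call:
move_arm:
  plan:
    - [[1,-0.1,0],[0,0,0],0.5]
    - [[0,0,0],[0,0,0],0.5]
    - [[0,0,0],[0,0,0],0.5]

```text
clock: 17.3
eef_pos: [596.8, -135.7, 13.1]
tool_rot: [3.141, -0.004, 3.025]
force: [-6.0, 2.1, 4.4]
width: 42.6
gripper_force: 3.5
```

Call:
move_arm:
  plan:
    - [[-6,0.8,0],[0,0,0],0.5]
    - [[-10,1.2,0],[0,0,0],0.5]
    - [[-3,0,25],[0,0,0],0.5]
    - [[0,0,45],[0,0,0],0.5]
    - [[0,0,45],[0,0,0],0.5]
    - [[-20,0,40],[0,0,0],0.5]
    - [[-20,0,25],[0,0,0],0.5]
    - [[-10,0,10],[0,0,0],0.5]
    - [[0,0,0],[0,0,0],0.5]
    - [[0,0,0],[0,0,0],0.5]

```text
clock: 18.55
eef_pos: [529.9, -133.9, 202.3]
tool_rot: [3.141, -0.001, 3.025]
force: [0.4, -0.7, -0.7]
width: 42.6
gripper_force: 0.0
```

```bash
python3 - <<'E'
from h import *
s=status.read_state();setw(s);print(s['clock'],s['eef_pos'],s['force'],s['qd'].round(3))
im=shot('wrist','w9.png')
for o in rack(im,'wrist'):print(o[0],o[2],w2b(o[0][0]))
cv2.imwrite('pics/v9.png',im)
E
```

```text
18.55 [ 529.86403369 -133.93535533  202.28520556] [ 0.40130602 -0.68733216 -0.74553047] [-0.001  0.012 -0.001 -0.004  0.003  0.006  0.001]
((624.3283081054688, -42.54994583129883), (79.57276916503906, 33.406063079833984), 34.122764587402344) [419.18452381 302.13690476] [-45.77112355  61.462932  ]
((624.5682373046875, -143.3026123046875), (103.78953552246094, 65.34254455566406), 83.27429962158203) [322.87654321 313.75308642] [-33.6033666  -38.55258208]
((364.16552734375, -202.86492919921875), (85.36792755126953, 39.17616653442383), 35.446956634521484) [204.74501992  27.39840637] [-285.12186112 -128.52862256]
```

View pics/v9.png

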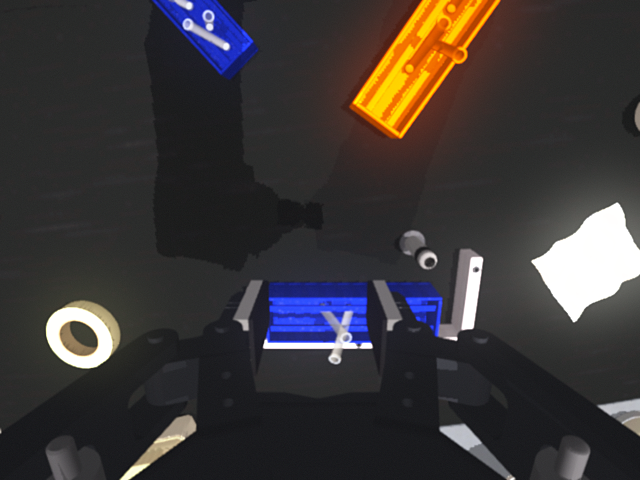

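The last wrist view shows the rack inside the bay: its far wall lies along the back rail at rows 340 to 345, its left end at (440,310) is just inside the left rail, and it is past the post at (420,250). The measured yaw is -6.7° against the bay's -6.8°. I'll move the arm away and check the numbers with the top camera.

Call:
move_arm:
  plan:
    - [[0,30,10],[0,0,0],0.5]
    - [[0,50,10],[0,0,0],0.5]
    - [[0,55,10],[0,0,0],0.5]
    - [[-5,55,0],[0,0,0],0.5]
    - [[-5,55,0],[0,0,0],0.5]
    - [[-10,50,0],[0,0,0],0.5]
    - [[-10,40,0],[0,0,0],0.5]
    - [[0,20,0],[0,0,0],0.5]
    - [[0,0,0],[0,0,0],0.5]
    - [[0,0,0],[0,0,0],0.5]

```text
clock: 19.85
eef_pos: [500.4, 218.4, 233.0]
tool_rot: [-3.14, 0.0, 3.022]
force: [0.3, -0.3, 0.2]
width: 43.1
gripper_force: 0.0
```

```bash
python3 - <<'E'
from h import *
im=shot('top','t10.png')
for o in rack(im):
    if o[2][1]<300: print(o[0],o[2],w2b(o[0][0])); 
hsv=cv2.cvtColor(im,cv2.COLOR_BGR2HSV);m=cv2.inRange(hsv,(110,120,40),(130,255,255))
ys,xs=np.nonzero(m[150:260,290:420]);g=np.array([w2b(p) for p in cast('top',np.c_[xs+290,ys+150],40)])
print(g.min(0),g.max(0))
for lo in range(-90,90,30):
    k=(g[:,1]>lo)&(g[:,1]<lo+30);print(lo,g[k,0].max().round(1) if k.any() else None)
t0=cv2.imread('pics/t0.png')
for nm,(x,y) in dict(bottle=(185,195),dye=(225,252),tape=(473,195),small=(400,312),orange=(317,288)).items():
    print(nm,cv2.absdiff(im,t0)[y-22:y+22,x-22:x+22].mean().round(2))
E
```

```text
((631.5046997070312, -111.76842498779297), (170.7105255126953, 60.38562774658203), 82.70040130615234) [355.09659091 191.83522727] [-30.4494716   -6.41891708]
[-60.71849581 -91.74634153] [-0.194406   78.98126854]
-90 -0.9
-60 -1.1
-30 -1.0
0 -0.2
30 -1.1
60 -1.4
bottle 80.65
dye 5.18
tape 2.4
small 2.63
orange 6.84
```

The far edge lies within about 1 mm of the back rail along its whole length, and the ends are at y = -92 and +79, inside the bay. The change at the brown bottle's position comes from the arm hanging over it in this view. I'm handing in.

```bash
python3 -c "
from h import *
print(ctrl.finish_job())"
```

```text
the job is handed in; nothing more can be done
None
```

The long blue rack is parked in the bay, flat along the back rail (within about 1 mm) and moved only by pushing; the hand is clear and the job was handed in at about 20 s, though the arm hid the brown bottle in the last top view, so I couldn't re-check that it hadn't moved.

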